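Find the soap tin that still holds a bar

ROBOT

A 6-joint arm with a two-finger parallel gripper is mounted at the origin on the work surface. World frame = base frame: x ahead of the robot, y to its left, z up, the work surface at z = 0. Lengths are in mm, angles in rad, forces in N, time in s.
With the tool pointing down it reaches from about 300 to 775 mm from the base axis. Payload 14.6 kg.
Tool frame: the origin (TCP) lies on the centre line of the jaws, within the pads' length; the fingertips stand manip.finger_overhang ahead of it and the grasp point (between the pads) lies 11 mm behind it (manip.finger_overhang is the distance from the TCP to the fingertips, in mm); y points along the fingers, x is the direction in which the jaws open and shut, and the axes are right-handed (so a half turn about y gives the same grasp; the last joint's range is limited). The gripper opens to 94 mm and grips with 3 to 60 N. Pads are 16 mm wide; open, the fingers measure 119 mm over their backs; the gripper's body (75 mm by 177 mm) begins 78 mm behind the grasp point.
Start: joints at [1.13, 0.3, 1.521, -0, 1.321, -0.067], TCP at [200.832, 512.011, 213.446] pointing down, gripper open.
Joint ranges: [-3.03, 3.03], [-0.79, 2.21], [0.23, 2.52], [-1.04, 4.18], [0, 3.07], [-2.55, 2.55]. Speed limits (rad/s): [2.22, 2.22, 2.57, 3.14, 3.14, 3.14].

INTERFACE

Orientations are given as [roll, pitch, yaw] about the fixed x, y, z axes, in that order (R = Rz(yaw) Ry(pitch) Rx(roll)).
In Python, from cell import monitor, viewer, ticket, manip gives the robot as it stands.
- The arm moves only by the shell command python3 -m jog 'ROWS' [FORCE]. ROWS is JSON, a list of rows, each an object of numbers: "grip": the finger opening in cm, from 0 to 9.4; "dx", "dy", "dz": the shift along the tool's x, y, z in cm; "spin": the turn about the tool's y in degrees. In form: [{"grip": .., "dx": .., "dy": .., "dz": .., "spin": ..}, ...]. A call has 1 to 20 rows; each row is the pose to reach, as a shift and turn from the pose commanded when the call began, along the tool's axes at that moment; what a row does not reach only later rows make up. A row lasts 1/8 s, in which the tool goes at most 62.5 mm and 10.7 degrees, less where a joint would pass 70% of its speed; a pose out of reach is approached as far as the arm can. A call with a gripper value outside its range is refused whole. The fingers move at their own pace and stop on an object; FORCE is the grip in N (left out, the last holds). Time passes only in rows, so rows that repeat a pose let the fingers close. It gives the time, the measured TCP pose, the force and the opening at its end, in the units of the state.
- monitor.read_state(): the state, without advancing time (a new reading comes with each control period).
- viewer.camera(name): name is "scene" or "top" or "wrist"; returns a dict with "color" (384x512x3 uint8, red, green, blue), "vertical_fov" (degrees; the focal length in pixels is half the picture's height over the tangent of half this angle, whatever the lens; pixels are square), "cx", "cy" (the principal point, pixels), "rvec" (rotation vector, rad) and "tvec" (3), from world to camera coordinates, as OpenCV has them. Camera axes: x right, y down, z forward; pixel columns grow to the right and rows downward; lengths in mm; the calibration is good to about 2 mm. A picture is of the moment at which its call begins. There is no depth.
- ticket.sign_off(): hands the job in, once; it reports no verdict.
The state is a dict: "clock": time; "joints": joint angles; "qd": joint speeds; "effort": joint torques, N m; "eef_pos": TCP position; "eef_rot": TCP orientation; "wrist_force": force on the tool from outside, world axes, zero at the start; "moment": the same for the moment, N m; "finger_gap": finger opening in mm.
Only numpy, scipy, OpenCV 4.12 (cv2) and the standard library are available. Lean on these libraries where they do the work, as an engineer would, in place of code of your own. Each camera call takes 0.05 s, during which the arm holds its last target. There are 200 camera calls.

TASK

Slide the rack's keeper bar fully open towards the robot, so that its lip no longer covers the two soap tins. Lift the left-hand tin straight up clear of the rack to feel its weight and set it back flat in its place, then lift the right-hand tin the same way (left and right as the robot sees them); set that one back too if it turns out the lighter. Finish with the heavier tin in the gripper, held still and level over the middle of the soap dish, about 15 cm above the counter, and keep holding it there when the program ends, with the lighter tin lying flat in its place in the rack, the keeper bar still open and the tumbler, the bottle and the nail brush left alone.

Things in the scene. Friction and masses are not known exactly. Their poses are not given: they have to be found in the camera images.
- rack: wooden rack fixed to the counter, 196 mm (x) by 256 mm (y), floor 8 mm thick. Origin: on the counter; x points away from the robot, y left. Tin centres lie at x = +35 mm, y = +50 and -50 mm (up to 8 mm off). Fixed back stop: face at x = +81 mm, 38 mm high. Side rails 16 mm high at y = 120 to 128 mm either side
- keeper (a joint): travel (m) of the wooden keeper bar towards the robot, along the rack's -x: 0 shut, 0.07 fully open (stop); starts at 0 to 0.015, stays where left (2 N friction). Bar 14 mm thick, 236 mm long along y, 10 to 56 mm high; when shut its inner face is at rack x = -10 mm, 2 mm from the tins, and a lip 50 to 56 mm high reaches 24 mm on, over the tins' near ends, blocking lifting
- keeper_grip (a point): where to grip the keeper bar: middle of its upright tab, 14 mm thick along the rack's x, 40 mm wide along y, standing from the bar's top at 56 mm up to 101 mm above the counter; this point is 85 mm above the counter. It moves with the bar
- tin_a: one of two closed metal soap tins that look alike: 86 mm (its x) by 52 mm (its y) by 38 mm high. Origin: centre of its underside, z up. It starts flat on the rack's floor (z = 8 mm), long side along the rack's x, on the left (rack +y) or the right; either name may be on either side. One of the tins holds a bar of soap and weighs 180 to 230 g, the other is near empty, 60 to 95 g
- tin_b: one of two closed metal soap tins that look alike: 86 mm (its x) by 52 mm (its y) by 38 mm high. Origin: centre of its underside, z up. It starts flat on the rack's floor (z = 8 mm), long side along the rack's x, on the left (rack +y) or the right; either name may be on either side. One of the tins holds a bar of soap and weighs 180 to 230 g, the other is near empty, 60 to 95 g
- dish: white oval soap dish with drainage pins, fixed to the counter, 130 mm (its x) by 85 mm (its y), pins' tops 24 mm high. Origin: centre of its underside, z up. It stands to the left or to the right of the rack
- tumbler: white ceramic tumbler, upright, 72 mm across, 100 mm high, loose, on the side of the rack without the dish; leave alone. Origin: centre of its underside
- lotion: white lotion bottle, 60 mm across, 170 mm high, loose, far left; leave alone. Origin: centre of its underside
- nail_brush: wooden nail brush, 85 by 36 by 30 mm, loose, far right; leave alone. Origin: centre of its underside
Things that resemble listed ones, but are neither listed nor needed, are in the scene too. What is shaped like the tin_a but blue is not meant. What is shaped like the tin_b but yellow is not meant.

How it is judged (in metres and radians):
On the way, in this order (a step that is already met when the one before it is completed fails the run):
1. the keeper bar is open (at least 50 of its 70 mm), with both tins lying in the rack (value of joint keeper above 0.05 m and z of tin_a in the frame of rack between 0.003 and 0.017 m and x of tin_a in the frame of rack between -0.04 and 0.07 m and y of tin_a in the frame of rack between -0.1 and 0.1 m and angle between each of tin_a, tin_b's own z axis and vertical below 0.12 rad and z of tin_b in the frame of rack between 0.003 and 0.017 m and x of tin_b in the frame of rack between -0.04 and 0.07 m and y of tin_b in the frame of rack between -0.1 and 0.1 m), for 0.1 s.
2. the left-hand tin is held in the gripper clear of the rack (raised over 22 mm), the right-hand one still lying in the rack (((z of tin_a in the frame of rack above 0.03 m and contact force between tin_a and the fingers above 0.5 N and contact force between tin_a and rack below 0.1 N and y of tin_a in the frame of rack above 0 m and y of tin_b in the frame of rack between -0.1 and 0 m and z of tin_b in the frame of rack between 0.003 and 0.017 m and x of tin_b in the frame of rack between -0.04 and 0.07 m and y of tin_b in the frame of rack below 0.1 m and angle between tin_b's own z axis and vertical below 0.12 rad) or (z of tin_b in the frame of rack above 0.03 m and contact force between tin_b and the fingers above 0.5 N and contact force between tin_b and rack below 0.1 N and y of tin_b in the frame of rack above 0 m and y of tin_a in the frame of rack between -0.1 and 0 m and z of tin_a in the frame of rack between 0.003 and 0.017 m and x of tin_a in the frame of rack between -0.04 and 0.07 m and y of tin_a in the frame of rack below 0.1 m and angle between tin_a's own z axis and vertical below 0.12 rad))), for 0.2 s.
3. both tins lie flat in the rack again (z of tin_a in the frame of rack between 0.003 and 0.017 m and x of tin_a in the frame of rack between -0.04 and 0.07 m and y of tin_a in the frame of rack between -0.1 and 0.1 m and angle between each of tin_a, tin_b's own z axis and vertical below 0.12 rad and z of tin_b in the frame of rack between 0.003 and 0.017 m and x of tin_b in the frame of rack between -0.04 and 0.07 m and y of tin_b in the frame of rack between -0.1 and 0.1 m), for 0.2 s.
4. the right-hand tin is held in the gripper clear of the rack (raised over 22 mm), the left-hand one lying in the rack (((z of tin_a in the frame of rack above 0.03 m and contact force between tin_a and the fingers above 0.5 N and contact force between tin_a and rack below 0.1 N and y of tin_a in the frame of rack below 0 m and y of tin_b in the frame of rack between 0 and 0.1 m and z of tin_b in the frame of rack between 0.003 and 0.017 m and x of tin_b in the frame of rack between -0.04 and 0.07 m and y of tin_b in the frame of rack above -0.1 m and angle between tin_b's own z axis and vertical below 0.12 rad) or (z of tin_b in the frame of rack above 0.03 m and contact force between tin_b and the fingers above 0.5 N and contact force between tin_b and rack below 0.1 N and y of tin_b in the frame of rack below 0 m and y of tin_a in the frame of rack between 0 and 0.1 m and z of tin_a in the frame of rack between 0.003 and 0.017 m and x of tin_a in the frame of rack between -0.04 and 0.07 m and y of tin_a in the frame of rack above -0.1 m and angle between tin_a's own z axis and vertical below 0.12 rad))), for 0.2 s.
At the end, for the whole second after the job is handed in: the heavier tin is in the fingers, touching nothing else, still and level to 0.2 rad, underside 90 to 240 mm above the counter, centre within 40 mm of the dish centre in plan; the lighter one (weighing under 1.3 N on the rack) lies flat and still in its place; the keeper bar is open 50 mm or more (value of joint keeper above 0.05 m and ((horizontal distance between tin_a and dish below 0.04 m and height (world z) of tin_a between 0.09 and 0.24 m and angle between tin_a's own z axis and vertical below 0.2 rad and linear speed of tin_a below 0.04 m/s and contact force between tin_a and the fingers above 1 N and contact force between tin_a and rack below 0.1 N and contact force between tin_a and dish below 0.1 N and contact force between tin_a and tin_b below 0.1 N and contact force between tin_a and tumbler below 0.1 N and contact force between tin_a and lotion below 0.1 N and contact force between tin_a and nail_brush below 0.1 N and z of tin_b in the frame of rack between 0.003 and 0.017 m and x of tin_b in the frame of rack between -0.04 and 0.07 m and y of tin_b in the frame of rack between -0.1 and 0.1 m and angle between tin_b's own z axis and vertical below 0.12 rad and linear speed of tin_b below 0.03 m/s and contact force between tin_b and the fingers below 0.1 N and contact force between tin_b and rack between 0.3 and 1.3 N) or (horizontal distance between tin_b and dish below 0.04 m and height (world z) of tin_b between 0.09 and 0.24 m and angle between tin_b's own z axis and vertical below 0.2 rad and linear speed of tin_b below 0.04 m/s and contact force between tin_b and the fingers above 1 N and contact force between tin_b and rack below 0.1 N and contact force between tin_b and dish below 0.1 N and contact force between tin_b and tin_a below 0.1 N and contact force between tin_b and tumbler below 0.1 N and contact force between tin_b and lotion below 0.1 N and contact force between tin_b and nail_brush below 0.1 N and z of tin_a in the frame of rack between 0.003 and 0.017 m and x of tin_a in the frame of rack between -0.04 and 0.07 m and y of tin_a in the frame of rack between -0.1 and 0.1 m and angle between tin_a's own z axis and vertical below 0.12 rad and linear speed of tin_a below 0.03 m/s and contact force between tin_a and the fingers below 0.1 N and contact force between tin_a and rack between 0.3 and 1.3 N))); the arm keeps its last pose, push and grip.
It fails at once if the tumbler, the bottle or the nail brush is pushed more than 30 mm or tipped (distance of any of tumbler, lotion, nail_brush from where it was at the start of the episode above 0.03 m or angle between any of tumbler, lotion, nail_brush's own z axis and vertical above 0.4 rad).
It also fails if it takes over 72 s, if anything falls off the work surface, if the arm or the gripper's body presses on something with over 40 N, if the wrist force passes 120 N, or if a joint passes its speed limit or range.

## Working session

There is one attempt and no reset: what is moved stays moved. The work goes in short steps, Python scripts to look and compute and a shell command to move; the robot and the scene stay as the last step left them, time stands still between calls to the robot, and variables do not carry over. Pictures are saved under pics/ and viewed, about 8 in all and at most 12, crops included, and the job is handed in when it is done.

```bash
mkdir -p pics; cat > h.py <<'E'
import numpy as np,cv2
from cell import monitor,viewer,ticket,manip
def cam(n):
    d=viewer.camera(n); im=d["color"]; f=im.shape[0]/2/np.tan(np.radians(d["vertical_fov"])/2)
    K=np.array([[f,0,d["cx"]],[0,f,d["cy"]],[0,0,1]]); R=cv2.Rodrigues(np.array(d["rvec"],float))[0]
    return im,K,R,np.array(d["tvec"],float).ravel()
def ray(c,u,v,z):
    im,K,R,t=c; d=R.T@np.linalg.inv(K)@[u,v,1]; o=-R.T@t; return o+d*(z-o[2])/d[2]
def proj(c,p):
    im,K,R,t=c; q=K@(R@np.array(p,float)+t); return q[:2]/q[2]
def save(c,n,s=1.5,box=None):
    im=c[0]
    if box: im=im[box[1]:box[3],box[0]:box[2]]
    cv2.imwrite('pics/'+n,cv2.cvtColor(cv2.resize(im,None,fx=s,fy=s,interpolation=cv2.INTER_CUBIC),cv2.COLOR_RGB2BGR))
E
python3 - <<'E'
from h import *
import pickle
for n in("top","scene"):
    c=cam(n);save(c,n+'1.png');pickle.dump(c,open(n+'.pkl','wb'));print(n,-c[2].T@c[3],c[2][2])
s=monitor.read_state();print(s,manip.finger_overhang)
E
```

```text
top [ 457.52197896   27.91776632 1294.18334394] [ 0.11306168 -0.01535581 -0.9934693 ]
scene [ 1.42286021e+03 -6.36108356e-01  6.40789545e+02] [-0.83845389  0.00801039 -0.54491366]
{'clock': 0.1, 'joints': array([ 1.13043004e+00,  3.00408317e-01,  1.52152067e+00, -1.05596709e-05,
        1.32076519e+00, -6.66115481e-02]), 'qd': array([-0.0006279 , -0.0016571 , -0.00224898,  0.00126539, -0.00135846,
       -0.00016084]), 'effort': array([ 1.21415537e-04, -5.32639289e+01, -3.53286374e+01,  7.09256739e-02,
        2.34449934e-02, -3.78789139e-05]), 'eef_pos': array([200.71860454, 511.80249265, 212.94633573]), 'eef_rot': array([-1.57073321e+00,  1.09976103e-03,  1.19704424e+00]), 'wrist_force': array([ 0.37715578, -0.46735114, -0.89245778]), 'moment': array([0.04523858, 0.00696322, 0.07043311]), 'finger_gap': 94.05004400480935} 8.0
```

View pics/top1.png

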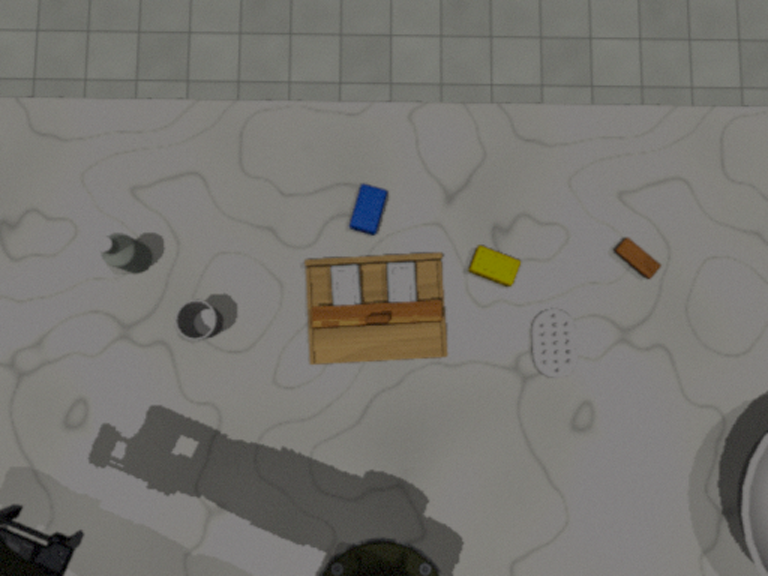

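View pics/scene1.png

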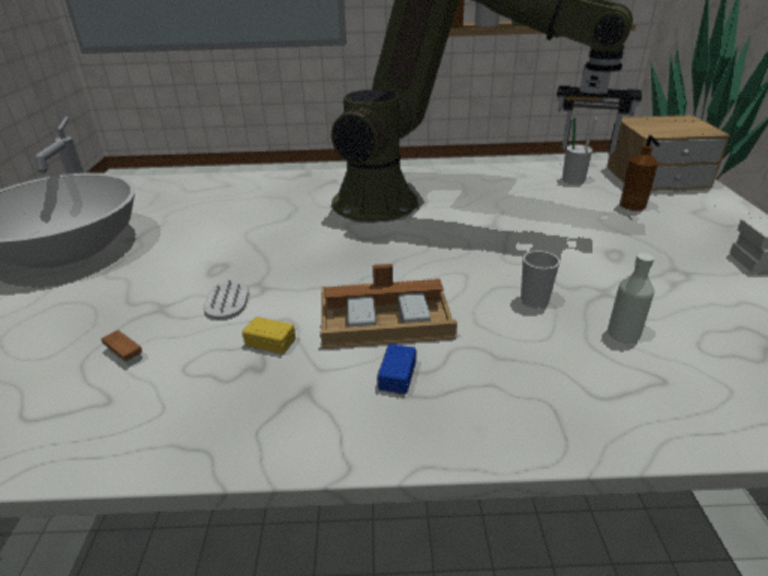

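Top view (768-wide): the silver tins in the rack are at (345,284) and (402,282). The look-alikes are blue (368,209), yellow (495,265), and brown brush (637,258) against brown tab (379,318). The dish is at (552,342), the tumbler at (197,320) and the lotion bottle at (122,250). I choose the two silver tins inside the rack and check them in one close crop.

```bash
python3 - <<'E'
from h import *
import pickle
c=pickle.load(open('top.pkl','rb'))
save(c,'crop1.png',6,(195,160,305,250))
P=lambda u,v,z:ray(c,u/1.5,v/1.5,z)
for n,a in dict(dishT=(552,309,20),dishB=(552,377,20),dishL=(531,342,20),dishR=(573,342,20),tumb=(190,330,0)).items():print(n,P(*a).round())
E
```

```text
dishT [ 545. -318.   20.]
dishB [ 420. -315.   20.]
dishL [ 484. -277.   20.]
dishR [ 484. -356.   20.]
tumb [502. 359.   0.]
```

View pics/crop1.png

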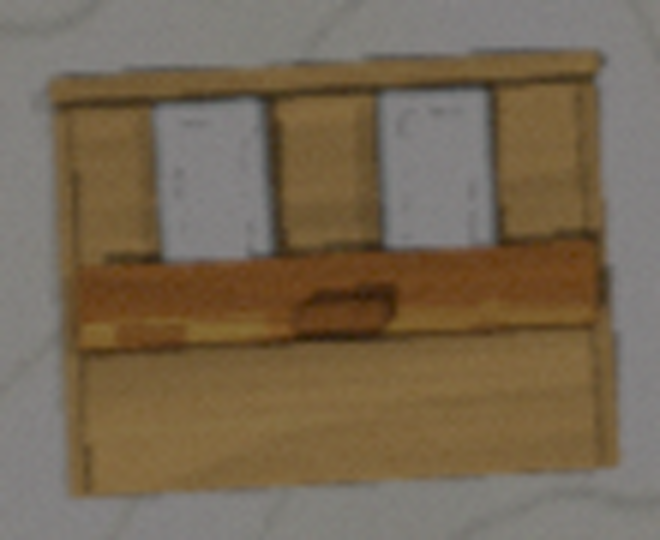

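The crop confirms two silver tins: left edges at u 153–275, right edges at u 378–497. The lip covers their near ends, and the tab is at about (343,312). I fit the rack pose from the corners.

```bash
cat >> h.py <<'E'
def rig(x0,y0,th):
    R=np.array([[np.cos(th),-np.sin(th)],[np.sin(th),np.cos(th)]])
    return lambda p:np.r_[R@np.array(p[:2],float)+[x0,y0],p[2]]
E
python3 - <<'E'
from h import *
import pickle
from scipy.optimize import least_squares
c=pickle.load(open('top.pkl','rb'))
O=lambda u,v:np.array([195+u/6,160+v/6])
pts=[((-98,128,16),(72,495)),((-98,-128,16),(616,465)),((98,128,38),(52,82)),((98,-128,38),(603,55))]
f=lambda q:np.ravel([proj(c,rig(*q)(p))-O(*m) for p,m in pts])
r=least_squares(f,[540,0,0]);print(r.x,r.fun.round(1)); g=rig(*r.x)
x0,y0,th=r.x
def loc(u,v,z):
    w=ray(c,*O(u,v),z);d=w[:2]-[x0,y0];return w.round(),np.array([np.cos(th)*d[0]+np.sin(th)*d[1],-np.sin(th)*d[0]+np.cos(th)*d[1]]).round(1)
for n,a in dict(LfL=(153,100,46),LfR=(265,95,46),LnL=(160,262,46),LnR=(275,255,46),RfL=(379,90,46),RfR=(490,86,46),RnR=(497,245,46),tabc=(343,312,101),tabN=(343,336,101),lip=(330,253,56),barnear=(240,345,10),tabL=(292,315,101),tabR=(390,310,101)).items():print(n,*loc(*a))
s=monitor.read_state();print(np.degrees(s['eef_rot']))
from scipy.spatial.transform import Rotation as Q
print(Q.from_euler('xyz',s['eef_rot']).as_matrix().round(3))
E
```

```text
[5.43151240e+02 1.00679665e+01 5.62779647e-02] [-0.4  1.   1.   1.4 -0.4 -1.3 -0.2 -1.1]
LfL [621.  95.  46.] [82.6 80.4]
LfR [624.  44.  46.] [82.5 29. ]
LnL [547.  91.  46.] [ 8.1 80.3]
LnR [550.  38.  46.] [ 8.8 27.9]
RfL [627.  -9.  46.] [ 82.4 -23.4]
RfR [629. -60.  46.] [ 81.8 -74.5]
RnR [556. -63.  46.] [  8.5 -73.6]
tabc [522.   8. 101.] [-21.5  -0.7]
tabN [511.   8. 101.] [-32.   -0.2]
lip [551.  13.  56.] [7.8 2.9]
barnear [511.  55.  10.] [-29.8  46.3]
tabL [520.  30. 101.] [-21.8  21.5]
tabR [523. -12. 101.] [-21.7 -21.2]
[-8.99963838e+01  6.30116654e-02  6.85855828e+01]
[[ 0.365 -0.    -0.931]
 [ 0.931 -0.001  0.365]
 [-0.001 -1.     0.   ]]
```

```bash
python3 -m jog '[{"grip":6,"dx":-35.1,"dz":-48.2,"spin":65.4},{"grip":6,"dx":-35.1,"dz":-48.2,"spin":65.4},{"grip":6,"dx":-35.1,"dz":-48.2,"spin":65.4},{"grip":6,"dx":-35.1,"dz":-48.2,"spin":65.4},{"grip":6,"dx":-35.1,"dz":-48.2,"spin":65.4},{"grip":6,"dx":-35.1,"dz":-48.2,"spin":65.4},{"grip":6,"dx":-35.1,"dz":-48.2,"spin":65.4},{"grip":6,"dx":-35.1,"dz":-48.2,"spin":65.4},{"grip":6,"dx":-35.1,"dz":-48.2,"spin":65.4},{"grip":6,"dx":-35.1,"dz":-48.2,"spin":65.4},{"grip":6,"dx":-35.1,"dz":-48.2,"spin":65.4},{"grip":6,"dx":-35.1,"dz":-48.2,"spin":65.4},{"grip":6,"dx":-35.1,"dz":-48.2,"spin":65.4},{"grip":6,"dx":-35.1,"dz":-48.2,"spin":65.4},{"grip":6,"dx":-35.1,"dz":-48.2,"spin":65.4},{"grip":6,"dx":-35.1,"dz":-48.2,"spin":65.4}]' 20
python3 - <<'E'
from h import *
import pickle
c=cam('wrist');pickle.dump(c,open('w1.pkl','wb'))
g=rig(543.15,10.07,.0563)
im=c[0].copy()
for p in [(-24,20,101),(-24,-20,101),(-17,0,101),(-31,20,101),(-31,-20,101),(96-15,76,46),(96-15,24,46),(81,-24,46),(81,-76,46)]:
    u=proj(c,g(p));cv2.circle(im,tuple(int(x) for x in u),2,(255,0,0),-1)
save((im,),'wrist1.png');print(-c[2].T@c[3],c[2][2])
E
```

```text
[128.80402225 540.82779741 384.7802016 ] [ 0.25054043 -0.09941964 -0.96298766]validation failed for argument at $[0]...
```

View pics/wrist1.png

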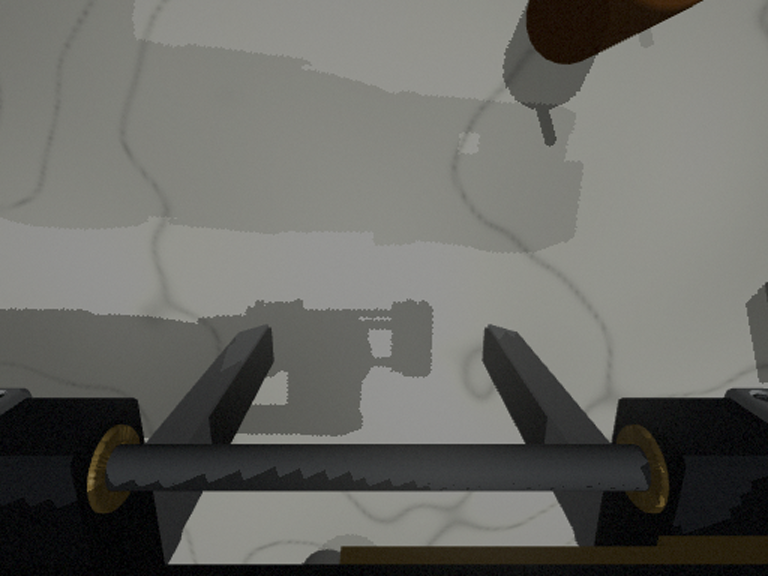

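The jog was refused, so nothing moved and the picture shows only the start pose. I presume every key is required, and retry with all of them.

```bash
python3 -m jog '[{"grip":6,"dx":-35.1,"dy":0,"dz":-48.2,"spin":65.4},{"grip":6,"dx":-35.1,"dy":0,"dz":-48.2,"spin":65.4},{"grip":6,"dx":-35.1,"dy":0,"dz":-48.2,"spin":65.4},{"grip":6,"dx":-35.1,"dy":0,"dz":-48.2,"spin":65.4},{"grip":6,"dx":-35.1,"dy":0,"dz":-48.2,"spin":65.4},{"grip":6,"dx":-35.1,"dy":0,"dz":-48.2,"spin":65.4},{"grip":6,"dx":-35.1,"dy":0,"dz":-48.2,"spin":65.4},{"grip":6,"dx":-35.1,"dy":0,"dz":-48.2,"spin":65.4},{"grip":6,"dx":-35.1,"dy":0,"dz":-48.2,"spin":65.4},{"grip":6,"dx":-35.1,"dy":0,"dz":-48.2,"spin":65.4},{"grip":6,"dx":-35.1,"dy":0,"dz":-48.2,"spin":65.4},{"grip":6,"dx":-35.1,"dy":0,"dz":-48.2,"spin":65.4},{"grip":6,"dx":-35.1,"dy":0,"dz":-48.2,"spin":65.4},{"grip":6,"dx":-35.1,"dy":0,"dz":-48.2,"spin":65.4},{"grip":6,"dx":-35.1,"dy":0,"dz":-48.2,"spin":65.4},{"grip":6,"dx":-35.1,"dy":0,"dz":-48.2,"spin":65.4}]' 20
```

```text
clock: 2.15
eef_pos: [521.3, 9.4, 213.5]
eef_rot: [-1.571, -0.0, 0.056]
wrist_force: [-0.6, 0.2, 0.9]
finger_gap: 60.1
```

```bash
python3 - <<'E'
from h import *
import pickle
c=cam('wrist');pickle.dump(c,open('w1.pkl','wb'))
g=rig(543.15,10.07,.0563)
im=c[0].copy()
for p in [(-14.5,20,101),(-14.5,-20,101),(-28.5,20,101),(-28.5,-20,101),(81,80,46),(81,28,46),(81,-23,46),(81,-75,46)]:
    u=proj(c,g(p));cv2.circle(im,tuple(int(x) for x in u),2,(255,0,0),-1)
save((im,),'wrist2.png');print(-c[2].T@c[3],c[2][2])
E
```

```text
[518.00749857  87.97239835 385.32354962] [ 0.01518624 -0.2692967  -0.96293752]
```

View pics/wrist2.png

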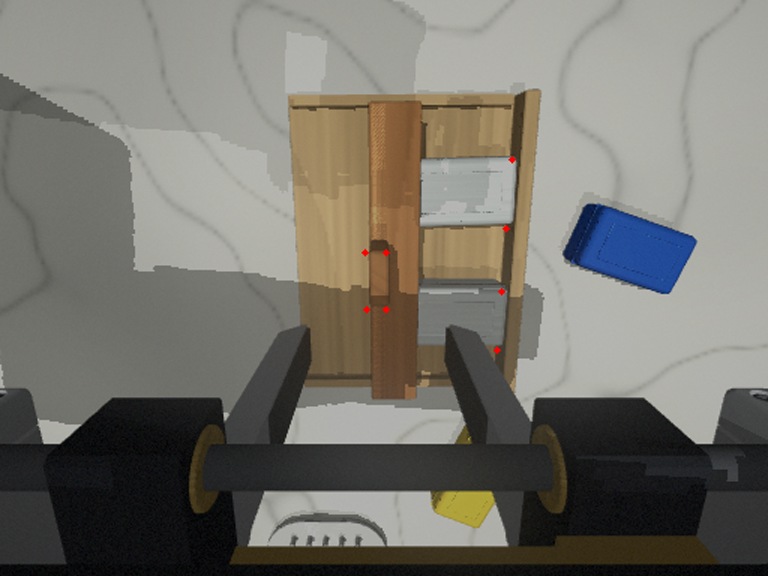

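The wrist view shows the tab top at u 370–389, v 252–303, the left tin at v 156–226 (far end u 516) and the right tin at v 284–345 (far end u 507). I refit with these.

```bash
python3 - <<'E'
from h import *
import pickle
c=pickle.load(open('w1.pkl','rb'))
x0,y0,th=543.15,10.07,.0563
def loc(u,v,z):
    w=ray(c,u/1.5,v/1.5,z);d=w[:2]-[x0,y0];return w.round(),np.array([np.cos(th)*d[0]+np.sin(th)*d[1],-np.sin(th)*d[0]+np.cos(th)*d[1]]).round(1)
for n,a in dict(nearL=(289,95,16),nearR=(304,386,16),farL=(541,90,38),tab=(379.5,277.5,101),Lfl=(516,158,46),Lfr=(514,222,46),Lnr=(421,227,46),Lnl=(421,158,46),Rfl=(508,288,46),Rfr=(505,345,46),Rnl=(420,284,46)).items():print(n,*loc(*a))
E
```

```text
nearL [446. 134.  16.] [-90.3 129.4]
nearR [ 460. -121.   16.] [ -90.2 -125.7]
farL [636. 145.  38.] [100.3 129.8]
tab [524.  12. 101.] [-19.3   3.3]
Lfl [622.  96.  46.] [83.5 81.5]
Lfr [627.  48.  46.] [86.  33.4]
Lnr [555.  40.  46.] [13.5 29.5]
Lnl [551.  92.  46.] [12.1 81.5]
Rfl [630.  -5.  46.] [ 85.7 -20.3]
Rfr [634. -55.  46.] [ 87.2 -70.5]
Rnl [558.  -6.  46.] [ 13.9 -16.9]
```

```bash
python3 -m jog '[{"grip":6,"dx":0.2,"dy":5,"dz":0,"spin":0},{"grip":6,"dx":0.2,"dy":10,"dz":0,"spin":0},{"grip":6,"dx":0.2,"dy":13.0,"dz":0,"spin":0},{"grip":6,"dx":0.2,"dy":13.9,"dz":0,"spin":0},{"grip":6,"dx":0.2,"dy":13.9,"dz":0,"spin":0},{"grip":0.5,"dx":0.2,"dy":13.9,"dz":0,"spin":0},{"grip":0.5,"dx":0.2,"dy":13.9,"dz":0,"spin":0},{"grip":0.5,"dx":0.2,"dy":13.9,"dz":0,"spin":0},{"grip":0.5,"dx":0.2,"dy":13.9,"dz":0,"spin":0},{"grip":0.5,"dx":0.2,"dy":13.9,"dz":0,"spin":0}]' 20
```

```text
clock: 3.45
eef_pos: [523.3, 9.4, 74.5]
eef_rot: [-1.571, 0.0, 0.056]
wrist_force: [1.2, 0.8, 2.0]
finger_gap: 13.8
```

```bash
python3 -m jog '[{"grip":0.5,"dx":-0.8,"dy":0,"dz":0,"spin":0},{"grip":0.5,"dx":-1.6,"dy":0,"dz":0,"spin":0},{"grip":0.5,"dx":-2.4,"dy":0,"dz":0,"spin":0},{"grip":0.5,"dx":-3.2,"dy":0,"dz":0,"spin":0},{"grip":0.5,"dx":-4,"dy":0,"dz":0,"spin":0},{"grip":0.5,"dx":-4.8,"dy":0,"dz":0,"spin":0},{"grip":0.5,"dx":-5.4,"dy":0,"dz":0,"spin":0},{"grip":0.5,"dx":-5.8,"dy":0,"dz":0,"spin":0},{"grip":0.5,"dx":-6.1,"dy":0,"dz":0,"spin":0},{"grip":0.5,"dx":-6.1,"dy":0,"dz":0,"spin":0}]' && python3 -m jog '[{"grip":0.5,"dx":-0.2,"dy":0,"dz":0,"spin":0},{"grip":0.5,"dx":-0.4,"dy":0,"dz":0,"spin":0},{"grip":0.5,"dx":-0.4,"dy":0,"dz":0,"spin":0}]'
```

```text
clock: 4.7
eef_pos: [463.3, 5.7, 74.5]
eef_rot: [-1.571, -0.003, 0.055]
wrist_force: [12.4, -4.3, -9.5]
finger_gap: 14.1
clock: 5.08
eef_pos: [462.2, 5.6, 74.6]
eef_rot: [-1.571, -0.01, 0.055]
wrist_force: [39.9, -1.4, -32.5]
finger_gap: 16.1
```

```bash
python3 -m jog '[{"grip":0.5,"dx":0.3,"dy":0,"dz":0,"spin":0},{"grip":4,"dx":0.3,"dy":0,"dz":0,"spin":0},{"grip":4,"dx":0.3,"dy":0,"dz":0,"spin":0},{"grip":4,"dx":0.3,"dy":0,"dz":0,"spin":0},{"grip":4,"dx":0.3,"dy":-5,"dz":0,"spin":0},{"grip":5,"dx":0.3,"dy":-10,"dz":0,"spin":0},{"grip":7.5,"dx":0.3,"dy":-14.5,"dz":0,"spin":-10},{"grip":7.5,"dx":4,"dy":-14.5,"dz":0.2,"spin":-20},{"grip":7.5,"dx":9,"dy":-14.5,"dz":0.4,"spin":-30},{"grip":7.5,"dx":12.6,"dy":-14.5,"dz":0.5,"spin":-40},{"grip":7.5,"dx":12.6,"dy":-14.5,"dz":0.5,"spin":-50},{"grip":7.5,"dx":12.6,"dy":-14.5,"dz":0.5,"spin":-60},{"grip":7.5,"dx":12.6,"dy":-14.5,"dz":0.5,"spin":-70},{"grip":7.5,"dx":12.6,"dy":-14.5,"dz":0.5,"spin":-80},{"grip":7.5,"dx":12.6,"dy":-14.5,"dz":0.5,"spin":-90},{"grip":7.5,"dx":12.6,"dy":-14.5,"dz":0.5,"spin":-90},{"grip":7.5,"dx":12.6,"dy":-14.5,"dz":0.5,"spin":-90}]'
python3 - <<'E'
from h import *
import pickle
c=cam('wrist');pickle.dump(c,open('w2.pkl','wb'))
g=rig(546.5,11.5,.0563)
im=c[0].copy()
for p in [(82,80.5,46),(82,28.5,46),(-4,80.5,46),(-4,28.5,46),(82,-23,46),(82,-75,46),(-4,-23,46),(-4,-75,46)]:
    u=proj(c,g(p));cv2.circle(im,tuple(int(x) for x in u),1,(255,0,0),-1)
save((im,),'wrist3.png')
E
```

```text
clock: 7.2
eef_pos: [583.9, 17.8, 219.4]
eef_rot: [-1.571, -0.0, 1.622]
wrist_force: [-0.2, 0.7, 0.3]
finger_gap: 74.7
```

View pics/wrist3.png

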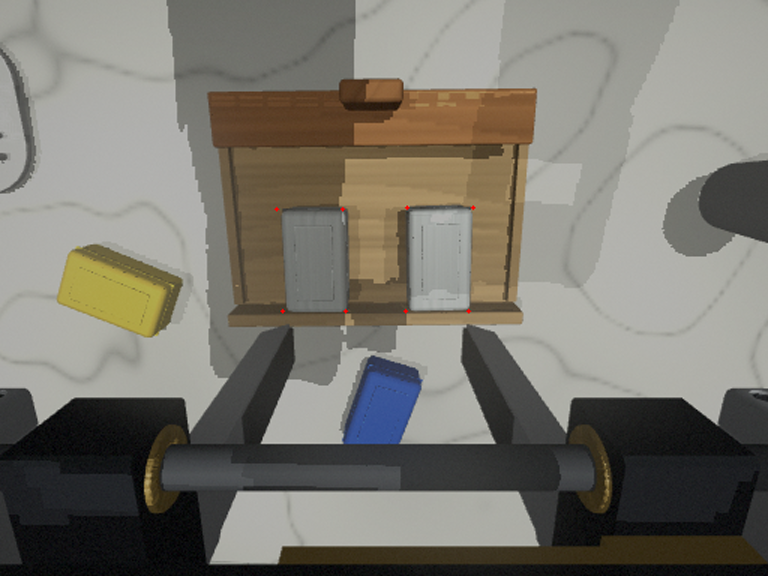

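The dots match the tins to about 2 mm: the left tin is at u 407–471, v 207–311, and the right tin is at u 284–348, about 2 mm further left than predicted. The keeper bar is fully back. Next I go to the left tin.

```bash
python3 -m jog '[{"grip":7.5,"dx":2.5,"dy":0,"dz":0,"spin":0},{"grip":7.5,"dx":4.95,"dy":3,"dz":-0.1,"spin":0},{"grip":7.5,"dx":4.95,"dy":8,"dz":-0.1,"spin":0},{"grip":7.5,"dx":4.95,"dy":13,"dz":-0.1,"spin":0},{"grip":7.5,"dx":4.95,"dy":16,"dz":-0.1,"spin":0},{"grip":7.5,"dx":4.95,"dy":18.5,"dz":-0.1,"spin":0},{"grip":7.5,"dx":4.95,"dy":19.7,"dz":-0.1,"spin":0},{"grip":7.5,"dx":4.95,"dy":19.7,"dz":-0.1,"spin":0},{"grip":4,"dx":4.95,"dy":19.7,"dz":-0.1,"spin":0},{"grip":4,"dx":4.95,"dy":19.7,"dz":-0.1,"spin":0},{"grip":4,"dx":4.95,"dy":19.7,"dz":-0.1,"spin":0},{"grip":4,"dx":4.95,"dy":19.7,"dz":-0.1,"spin":0}]' 30; python3 -c "
from h import *
print(monitor.read_state()['wrist_force'])"
```

```text
clock: 8.75
eef_pos: [582.6, 67.3, 23.2]
eef_rot: [-1.572, -0.0, 1.626]
wrist_force: [-1.6, 1.0, 6.3]
finger_gap: 52.0
[-1.63639592  1.02961803  6.31237307]
```

```bash
python3 -m jog '[{"grip":4,"dx":0,"dy":-0.5,"dz":0,"spin":0},{"grip":4,"dx":0,"dy":-1.5,"dz":0,"spin":0},{"grip":4,"dx":0,"dy":-3,"dz":0,"spin":0},{"grip":4,"dx":0,"dy":-4.5,"dz":0,"spin":0},{"grip":4,"dx":0,"dy":-6,"dz":0,"spin":0},{"grip":4,"dx":0,"dy":-6,"dz":0,"spin":0},{"grip":4,"dx":0,"dy":-6,"dz":0,"spin":0},{"grip":4,"dx":0,"dy":-6,"dz":0,"spin":0},{"grip":4,"dx":0,"dy":-6,"dz":0,"spin":0},{"grip":4,"dx":0,"dy":-6,"dz":0,"spin":0}]'
cat > weigh.py <<'E'
from h import *
L=[]
for i in range(25):
    c=cam('scene'); s=monitor.read_state(); L.append(np.r_[s['wrist_force'],s['moment'],s['effort'][1:3]])
L=np.array(L);print(L.mean(0).round(3),L.std(0).round(3))
save(c,'s%d.png'%(s['clock']*100),4,(180,120,330,250))
E
python3 weigh.py; ls pics
```

```text
clock: 10.0
eef_pos: [582.2, 67.2, 82.2]
eef_rot: [-1.57, -0.0, 1.626]
wrist_force: [0.2, -0.0, -0.1]
finger_gap: 52.0
[ 6.0000e-02 -1.4000e-02 -6.6100e-01  1.9000e-02 -5.0000e-03  2.0000e-03
 -6.1461e+01 -3.1573e+01] [0.445 0.495 0.558 0.025 0.035 0.037 0.02  0.01 ]
crop1.png
s1125.png
scene1.png
top1.png
wrist1.png
wrist2.png
wrist3.png
```

Left tin: about −0.66 ± 0.1 N, so light. I set it back.

```bash
python3 -m jog '[{"grip":4,"dx":0,"dy":1.5,"dz":0,"spin":0},{"grip":4,"dx":0,"dy":3,"dz":0,"spin":0},{"grip":4,"dx":0,"dy":4.5,"dz":0,"spin":0},{"grip":4,"dx":0,"dy":5.4,"dz":0,"spin":0},{"grip":4,"dx":0,"dy":5.7,"dz":0,"spin":0},{"grip":4,"dx":0,"dy":5.9,"dz":0,"spin":0},{"grip":4,"dx":0,"dy":5.9,"dz":0,"spin":0},{"grip":4,"dx":0,"dy":5.9,"dz":0,"spin":0},{"grip":7.5,"dx":0,"dy":5.9,"dz":0,"spin":0},{"grip":7.5,"dx":0,"dy":5.9,"dz":0,"spin":0},{"grip":7.5,"dx":0,"dy":5.9,"dz":0,"spin":0},{"grip":7.5,"dx":0,"dy":5.9,"dz":0,"spin":0},{"grip":7.5,"dx":0,"dy":5.9,"dz":0,"spin":0},{"grip":7.5,"dx":0,"dy":3,"dz":0,"spin":0},{"grip":7.5,"dx":0,"dy":0,"dz":0,"spin":0},{"grip":7.5,"dx":0,"dy":-5,"dz":0,"spin":0},{"grip":7.5,"dx":0,"dy":-6,"dz":0,"spin":0},{"grip":7.5,"dx":0,"dy":-6,"dz":0,"spin":0}]'
python3 - <<'E'
from h import *
c=cam('scene');save(c,'s2.png',5,(200,150,320,240))
L=[]
for i in range(12):
    cam('top');s=monitor.read_state();L.append(s['wrist_force'])
print(np.mean(L,0).round(2),s['eef_pos'].round(1),s['clock'])
E
```

```text
clock: 13.5
eef_pos: [582.2, 67.2, 142.4]
eef_rot: [-1.571, 0.0, 1.626]
wrist_force: [-0.3, 0.0, -0.6]
finger_gap: 74.9
[-0.2  -0.15  0.07] [582.2  67.2 142.4] 14.15
```

View pics/s2.png

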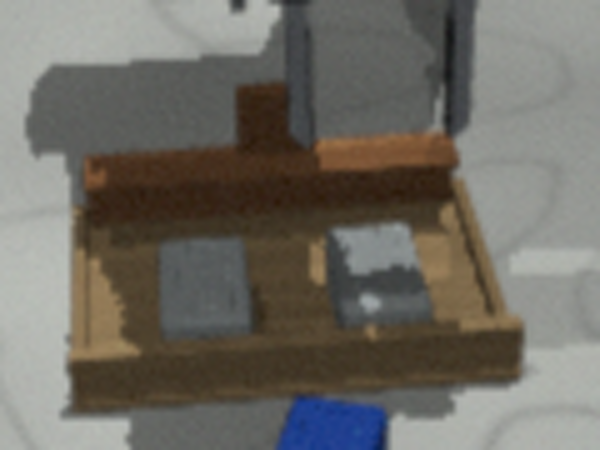

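The left tin (at about (378,275)) lies flat in its place, and the unloaded bias is 0.07 N. Now the right tin.

```bash
python3 -m jog '[{"grip":7.5,"dx":-4,"dy":0,"dz":0,"spin":0},{"grip":7.5,"dx":-8,"dy":0,"dz":0,"spin":0},{"grip":7.5,"dx":-10,"dy":0,"dz":0,"spin":0},{"grip":7.5,"dx":-10,"dy":3,"dz":0,"spin":0},{"grip":7.5,"dx":-10,"dy":6,"dz":0,"spin":0},{"grip":7.5,"dx":-10,"dy":9,"dz":0,"spin":0},{"grip":7.5,"dx":-10,"dy":11,"dz":0,"spin":0},{"grip":7.5,"dx":-10,"dy":11.9,"dz":0,"spin":0},{"grip":7.5,"dx":-10,"dy":11.9,"dz":0,"spin":0},{"grip":4,"dx":-10,"dy":11.9,"dz":0,"spin":0},{"grip":4,"dx":-10,"dy":11.9,"dz":0,"spin":0},{"grip":4,"dx":-10,"dy":11.9,"dz":0,"spin":0},{"grip":4,"dx":-10,"dy":11.9,"dz":0,"spin":0},{"grip":4,"dx":-10,"dy":11.9,"dz":0,"spin":0}]' 30 && python3 -m jog '[{"grip":4,"dx":0,"dy":-0.5,"dz":0,"spin":0},{"grip":4,"dx":0,"dy":-1.5,"dz":0,"spin":0},{"grip":4,"dx":0,"dy":-3,"dz":0,"spin":0},{"grip":4,"dx":0,"dy":-4.5,"dz":0,"spin":0},{"grip":4,"dx":0,"dy":-6,"dz":0,"spin":0},{"grip":4,"dx":0,"dy":-6,"dz":0,"spin":0},{"grip":4,"dx":0,"dy":-6,"dz":0,"spin":0},{"grip":4,"dx":0,"dy":-6,"dz":0,"spin":0},{"grip":4,"dx":0,"dy":-6,"dz":0,"spin":0},{"grip":4,"dx":0,"dy":-6,"dz":0,"spin":0}]'
python3 weigh.py
```

```text
clock: 15.9
eef_pos: [588.1, -32.8, 24.1]
eef_rot: [-1.572, 0.0, 1.626]
wrist_force: [-0.3, -0.8, 6.4]
finger_gap: 52.0
clock: 17.15
eef_pos: [587.7, -32.6, 83.2]
eef_rot: [-1.57, -0.0, 1.626]
wrist_force: [0.3, 0.0, -2.7]
finger_gap: 51.9
[ 2.5300e-01 -1.0100e-01 -2.0380e+00  3.4000e-02  9.0000e-03  1.0000e-03
 -6.2526e+01 -3.2162e+01] [0.507 0.416 0.466 0.023 0.034 0.031 0.021 0.011]
```

The right tin weighs about 2.04 N against 0.66 N, so it is the heavier one. I carry it over the dish.

```bash
python3 -m jog '[{"grip":4,"dx":0,"dy":-2,"dz":0,"spin":0},{"grip":4,"dx":0,"dy":-5,"dz":0,"spin":0},{"grip":4,"dx":-1,"dy":-7.5,"dz":0.4,"spin":0},{"grip":4,"dx":-3,"dy":-8.2,"dz":1.3,"spin":0},{"grip":4,"dx":-6,"dy":-8.2,"dz":2.6,"spin":0},{"grip":4,"dx":-9,"dy":-8.2,"dz":3.9,"spin":0},{"grip":4,"dx":-12,"dy":-8.2,"dz":5.2,"spin":0},{"grip":4,"dx":-15,"dy":-8.2,"dz":6.5,"spin":0},{"grip":4,"dx":-18,"dy":-8.2,"dz":7.8,"spin":0},{"grip":4,"dx":-21,"dy":-8.2,"dz":9.1,"spin":0},{"grip":4,"dx":-24,"dy":-8.2,"dz":10.4,"spin":0},{"grip":4,"dx":-26.2,"dy":-8.2,"dz":11.3,"spin":0},{"grip":4,"dx":-27.3,"dy":-8.2,"dz":11.7,"spin":0},{"grip":4,"dx":-27.7,"dy":-8.2,"dz":11.9,"spin":0},{"grip":4,"dx":-27.7,"dy":-8.2,"dz":11.9,"spin":0},{"grip":4,"dx":-27.7,"dy":-8.2,"dz":11.9,"spin":0},{"grip":4,"dx":-27.7,"dy":-8.2,"dz":11.9,"spin":0},{"grip":4,"dx":-27.7,"dy":-8.2,"dz":11.9,"spin":0}]'
python3 - <<'E'
from h import *
c=cam('scene');save(c,'s3.png',2,(50,80,450,270))
s=monitor.read_state();print(s['joints'].round(2),np.abs(s['qd']).max())
E
```

```text
clock: 20.65
eef_pos: [484.5, -315.6, 165.5]
eef_rot: [-1.571, 0.0, 1.627]
wrist_force: [0.5, -0.6, -2.0]
finger_gap: 51.6
[-0.64  0.4   1.5   0.    1.24 -2.27] 0.004093525544315981
```

View pics/s3.png

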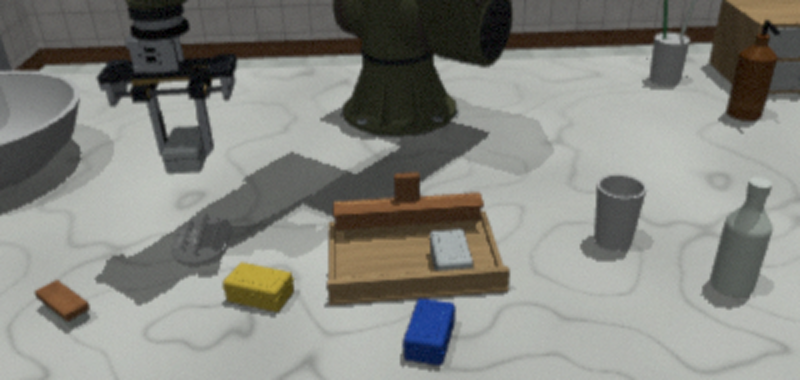

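The tin is held level at about (185,148) above the dish at about (200,238). The light tin lies flat at (451,248), the bar is open, and the tumbler, bottle and brush are in place. I make one consistency check against the scene camera before handing in.

```bash
python3 - <<'E'
from h import *
c=cam('scene');f=lambda p:((proj(c,p)-[50,80])*2).round()
print('dish',f((483,-317,12)),'tin',f((484,-316,168)))
s=monitor.read_state();print(s['finger_gap'],s['wrist_force'].round(1));ticket.sign_off()
E
```

```text
dish [206. 235.] tin [187. 148.]
51.91938278006403 [ 0.3  0.6 -1.4]
the job is handed in; nothing more can be done
```

I handed the job in at about 21 s on the robot's clock, with the heavier tin held over the soap dish. The hand-in gave no verdict.

- **Keeper bar:** I pulled it about 60 mm to its stop. It still looks fully open in the last picture.
- **Left tin:** the wrist force read about 0.66 N, so it is the light one. I set it back, and it lies flat in its place in the last picture.
- **Right tin:** it read about 2.04 N, so it is the heavier one. It is held level with its underside about 15 cm above the counter.
- **Last checks:** the gripper was within about 2 mm of my dish centre, and the fingers were on the tin at 51.9 mm.
    - **Scene camera:** the held tin appeared within about 1 mm of the expected spot, and the dish within about 8 mm. The limit is 40 mm.
    - **Wrist force:** the last two single readings were 2.0 N and 1.4 N, within sensor noise of about 0.5 N.
- **Left alone:** the tumbler, bottle and nail brush look untouched in the picture. I did not measure their positions.

Two things didn't go to plan. The first move command was refused because it left out a value, and nothing moved. My early estimate of the rack position was about 3 mm short, which I corrected before gripping the tins.

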